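Set out the counter display in the farm shop

TASK

Set out the shop's counter display: slide the tub with the green lid along the counter, without lifting or tipping it, until its whole foot is on the round orange mat. Then stand the small yellow tin upright near the middle of its green lid, setting it down rather than dropping it. Leave the other goods where they are.

Things in the scene. Friction and masses are not known exactly. Their poses are not given: they have to be found in the camera images.
- mat: the round orange display mat: a flat film stuck flush on the counter, 160 mm in diameter, with no edge to catch on; origin at its centre, on the counter; it does not move
- tub: the full white plastic tub with the green lid, loose, 0.4 to 0.8 kg, 70 mm high, round: 100 mm across at the foot, widening to 106 mm at 58 mm, then the flat lid, 110 mm across and 12 mm thick, its top at 70 mm; too wide to grip, it slides when pushed low on its side; origin at the centre of its foot, z up
- tin_mid (a point): the centre (half-way up) of the small yellow tin, loose, an upright cylinder 44 mm in diameter and 60 mm high, about 0.15 kg; it starts standing on the counter between the robot and the mat; z is its own axis, up
- tin: the same yellow tin: its origin is the centre of its underside, z up along its axis
- other_tub: a tub of the same size and make with a red lid, standing on the other side of the mat from the green-lidded one; not to be moved; origin at the centre of its foot
- jar: an amber glass jar, 66 mm in diameter, 85 mm high, beyond the mat; not to be moved; origin at the centre of its foot
- can: a pale metal can with a blue band, 72 mm in diameter, 100 mm high, beyond the mat; not to be moved; origin at the centre of its foot
- brush: a hand brush lying at the left of the counter; not to be moved; origin near its middle, underneath
- carton: a brown cardboard carton, 100 by 140 by 50 mm high, at the right of the counter; not to be moved; origin at the centre of its underside
- bowl: a terracotta bowl, 140 mm across, 50 mm high, at the left of the counter; not to be moved; origin at the centre of its foot
Things that resemble listed ones, but are neither listed nor needed, are in the scene too. What is shaped like the tub but black or purple is not meant.

How it is judged:
On the way, in this order (a step that is already met when the one before it is completed fails the run):
1. the green-lidded tub stands still with its whole foot on the mat, the tin not yet on it (horizontal distance between tub and mat below 0.03 m and height (world z) of tub below 0.005 m and angle between tub's own z axis and vertical below 0.08 rad and linear speed of tub below 0.01 m/s and height (world z) of tin_mid below 0.05 m), for 0.2 s.
2. the tin stands on the tub's lid (horizontal distance between tub and mat below 0.03 m and height (world z) of tub below 0.005 m and angle between tub's own z axis and vertical below 0.08 rad and linear speed of each of tub, tin below 0.01 m/s and horizontal distance between tin_mid and tub below 0.03 m and height (world z) of tin_mid between 0.094 and 0.106 m and angle between tin_mid's own z axis and vertical below 0.12 rad), for 0.2 s.
At the end, for the whole second after the job is handed in: The green-lidded tub stands flat and still on the counter with its centre within 30 mm of the mat's centre, and the yellow tin stands still and upright (within 7 degrees) on its lid, within 30 mm of the lid's middle (all of step 2); the robot touches nothing.
It fails at once if the green-lidded tub is lifted more than 15 mm off the counter (height (world z) of tub above 0.015 m).
It fails at once if the green-lidded tub is tipped by more than 14 degrees (angle between tub's own z axis and vertical above 0.25 rad).
It fails at once if the tin is let go more than 25 mm above the lid (height (world z) of tin_mid above 0.125 m and contact force between the fingers and tin below 0.05 N).
It fails at once if any of the other goods is moved by more than 30 mm (distance of any of other_tub, jar, can, brush, carton, bowl from where it was at the start of the episode above 0.03 m).
It also fails if it takes over 58 s, if anything falls off the work surface, if the arm or the gripper's body presses on something with over 40 N, if the wrist force passes 120 N, or if a joint passes its speed limit or range.

ROBOT

A 6-joint arm with a two-finger parallel gripper is mounted at the origin on the work surface. World frame = base frame: x ahead of the robot, y to its left, z up, the work surface at z = 0. Lengths are in m, angles in rad, forces in N, time in s.
With the tool pointing down it reaches from about 0.35 to 0.775 m from the base axis. Payload 5.5 kg.
Tool frame: the origin (TCP) lies where the fingers leave the gripper's body, on its centre line; the fingertips stand 73 mm ahead of it and the grasp point (between the pads) lies 54 mm ahead of it; z points along the fingers, y is the direction in which the jaws open and shut (so a half turn about z gives the same grasp; the last joint's range is limited). The gripper opens to 85 mm and grips with 20 to 120 N. Pads are 22 mm wide; open, the fingers measure 114 mm over their backs; the gripper's body (76 mm by 85 mm) begins 54 mm behind the grasp point. The pads swing forward as they close: fully open they stand 13 mm farther back than shut.
Start: joints at [1.21, 0.313, 0.046, 1.304, 0, 1.431], TCP at [0.126, 0.561, 0.304] pointing down, gripper open.
Joint ranges: [-2.76, 2.76], [-0.86, 1.69], [-1.03, 1.26], [-2.2, 2.34], [-1.47, 1.5], [-3.14, 3.14]. Speed limits (rad/s): [2.57, 2.57, 3.14, 3.14, 3.14, 3.14].

INTERFACE

Orientations are given as a unit quaternion [w, x, y, z].
In Python, from workcell import env, read_camera, job, cut_out gives the robot as it stands.
- The arm moves only by the tool servo_tool, never from a script. Its argument "deltas" is a list of rows, each an object of numbers: "dx", "dy", "dz": the shift along the world's x, y, z in mm; "rx", "ry", "rz": the turn, a rotation vector about the world's x, y, z in rad; "fingers": the closure, from -1 (fully open) to 1 (shut). A call has 1 to 8 rows; each row shifts and turns the commanded pose from where the row before left it; what a row does not reach is not made up. A row lasts 1/10 s, in which the tool goes at most 50 mm and 8.59 degrees, less where a joint would pass 70% of its speed; a pose out of reach is approached as far as the arm can. A call is refused whole if a number of a shift passes 50 or a number of a turn 0.15, either way. A call with a gripper value outside its range is refused whole. The fingers move at their own pace and stop on an object; "newtons" is the grip in N (left out, the last holds). Time passes only in rows, so rows that do not move let the fingers close. It gives the time, the measured TCP pose, the force and the opening at its end, in the units of the state.
- env.get_state(): the state, without advancing time (a new reading comes with each control period).
- read_camera(name): name is "scene" or "top" or "wrist"; returns a dict with "img" (420x560x3 uint8, red, green, blue), "intrinsics" (3x3 intrinsics, pixels), "extrinsics" (4x4, takes a point from camera to world coordinates); the wrist camera has in their place "hand_eye" (4x4, takes a point from camera to tool coordinates, whose origin is the TCP and whose axes are the flange's). Camera axes: x right, y down, z forward; pixel columns grow to the right and rows downward; lengths in m; the calibration is good to about 2 mm. A picture is of the moment at which its call begins: read the wrist's pose just before it. There is no depth.
- job.hand_in(): hands the job in, once; it reports no verdict.
Trained networks look in the newest picture that a camera, given by its name, has taken for a name from the list of things; names that differ only in an ending like _2 or _b are one class to them, and where a whole thing is asked for, a point or a joint stands for the part that bears it (a point fixed in the world has none). Each returns a list of dicts, best first, with "confidence" (0 to 1); they miss things now and then, are a little off and sometimes report something else, mostly with a low value. They report only what shows in the picture. A call takes as long as a camera call. They do not tell look-alikes from the thing itself.
- cut_out(target, camera): "region" (420x560 bool, what is visible of it) and "extent" ([left, top, right, bottom] in pixels, round what is visible of it).
The state is a dict: "clock": time; "joint_pos": joint angles; "qvel": joint speeds; "tau": joint torques, N m; "tcp_pos": TCP position; "orientation": TCP orientation; "wrist_force": force on the tool from outside, world axes, zero at the start; "ft_torque": the same for the moment, N m; "finger_gap": finger opening in m.
Only numpy, scipy, OpenCV 4.12 (cv2) and the standard library are available. Lean on these libraries where they do the work, as an engineer would, in place of code of your own. Each camera call takes 0.05 s, during which the arm holds its last target. There are 200 camera calls.

## Working session

There is one attempt and no reset: what is moved stays moved. The work goes in short steps, Python scripts to look and compute and a tool call to move; the robot and the scene stay as the last step left them, time stands still between calls to the robot, and variables do not carry over. Pictures are saved under pics/ and viewed, about 8 in all and at most 12, crops included, and the job is handed in when it is done.

Besides the shell and the picture viewer there is one more tool, called after ">>>" as name(argument=value, ...), one argument or row to a line, values as JSON. servo_tool: Moves the arm, as the interface text tells. Its arguments: {"type":"object","properties":{"deltas":{"type":"array"},"newtons":{"type":"number"}},"required":["deltas"]}

```bash
ls; mkdir -p pics; cat > h.py <<'E'
import numpy as np, cv2
from workcell import env, read_camera, job, cut_out
def ray(c,u,v):
    K=c["intrinsics"];E=c["extrinsics"]
    d=E[:3,:3]@np.linalg.solve(K,[u,v,1.]);return E[:3,3],d
def atz(c,u,v,z):
    o,d=ray(c,u,v);return o+d*(z-o[2])/d[2]
def proj(c,p):
    E=c["extrinsics"];q=c["intrinsics"]@(E[:3,:3].T@(np.array(p)-E[:3,3]));return q[:2]/q[2]
E
python3 - <<'E'
from h import *
s=env.get_state();print(s["clock"],s["tcp_pos"],s["orientation"])
for n in("scene","top"):
    c=read_camera(n);c={k:np.array(v) for k,v in c.items() if k in("img","intrinsics","extrinsics")}
    np.savez(n,**c);cv2.imwrite(f"pics/{n}0.png",c["img"][:,:,::-1]);print(n,c["extrinsics"][:3,3])
    for t in("mat","tub","tin","other_tub","jar","can","bowl","carton","brush"):
        print(t,[(round(r["confidence"],2),[int(x) for x in r["extent"]]) for r in cut_out(t,n)][:6])
E
```

```text
pics
0.0 [0.12578462 0.56068331 0.30301587] [-2.32145239e-04  1.10172374e-01  9.93912078e-01 -8.80446931e-04]
scene [1.23336208 0.46183178 1.07973261]
mat [(0.67, [220, 210, 279, 256])]
tub [(0.91, [361, 183, 404, 227]), (0.91, [317, 164, 357, 208]), (0.88, [268, 266, 314, 324]), (0.85, [410, 172, 454, 213]), (0.73, [308, 210, 348, 263]), (0.22, [412, 231, 475, 271])]
tin []
other_tub [(0.72, [174, 160, 214, 202]), (0.53, [411, 231, 473, 270]), (0.22, [155, 215, 181, 261])]
jar [(0.86, [218, 265, 246, 304])]
can [(0.86, [150, 214, 184, 257])]
bowl [(0.6, [405, 283, 463, 333])]
carton [(0.89, [152, 98, 202, 138]), (0.47, [153, 216, 182, 259])]
brush [(0.84, [410, 228, 474, 274])]
top [0.3825812  0.0233576  1.51877601]
mat [(0.81, [259, 165, 302, 214])]
tub [(0.92, [158, 278, 193, 315]), (0.75, [206, 129, 237, 169]), (0.74, [225, 241, 258, 276]), (0.69, [207, 188, 242, 224]), (0.69, [185, 243, 216, 272]), (0.17, [284, 229, 293, 241])]
tin [(0.58, [284, 233, 293, 240])]
other_tub [(0.72, [326, 185, 362, 212]), (0.56, [117, 177, 156, 211])]
jar [(0.73, [253, 124, 271, 148])]
can [(0.71, [313, 130, 334, 154]), (0.71, [260, 167, 304, 211])]
bowl [(0.65, [118, 177, 156, 207])]
carton [(0.59, [389, 243, 437, 276])]
brush [(0.52, [325, 185, 360, 214])]
```

```bash
python3 - <<'E'
import cv2
a=cv2.imread("pics/top0.png")[90:340,90:460];cv2.imwrite("pics/top1.png",cv2.resize(a,None,fx=2.1,fy=2.1,interpolation=2))
a=cv2.imread("pics/scene0.png")[80:345,130:500];cv2.imwrite("pics/sc1.png",cv2.resize(a,None,fx=2.1,fy=2.1,interpolation=2))
E
```

```text
(no output)
```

View pics/top1.png

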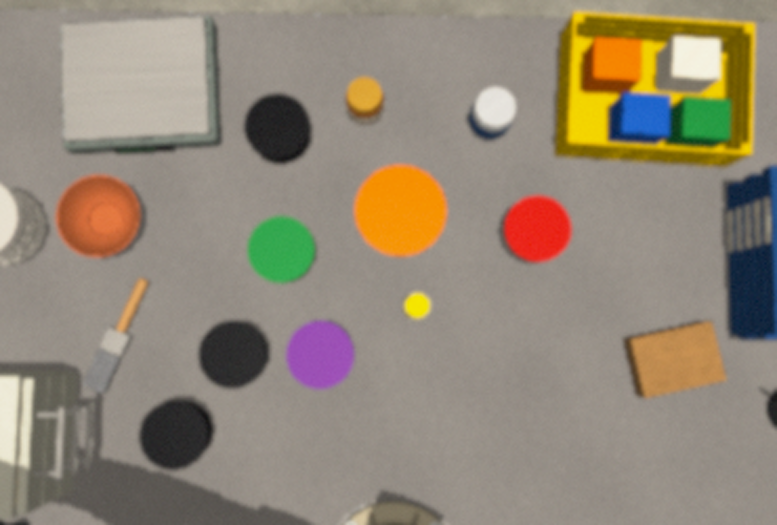

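View pics/sc1.png

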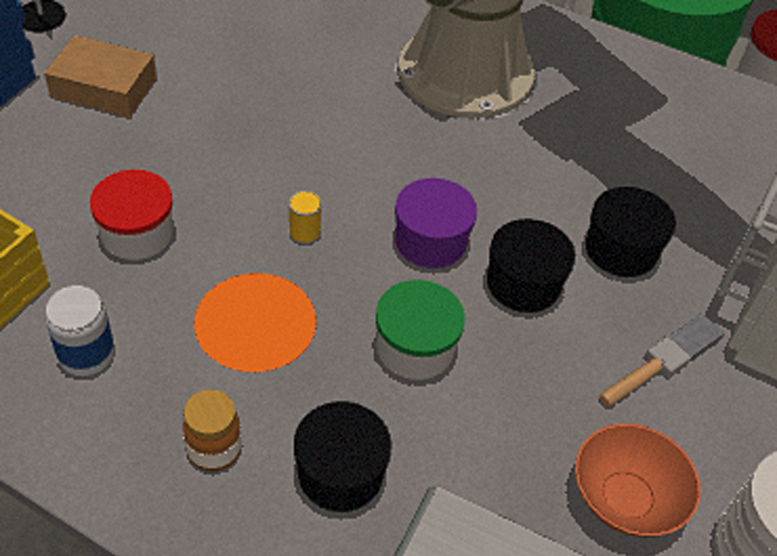

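Top crop: the green lid is at (281,249), the mat at (400,210), the tin at (417,305), the red lid at (537,228). Tub-shaped candidates are green (281,249), purple (320,354) and black at (277,128), (234,353) and (176,433). Only the first has a green lid on a white body, which also shows enlarged in the scene crop at (420,318). I'll measure it by colour in both views.

```bash
python3 - <<'E'
from h import *
P={}
for n in("scene","top"):
    c=dict(np.load(n+".npz"));hsv=cv2.cvtColor(cv2.GaussianBlur(c["img"],(3,3),0),cv2.COLOR_RGB2HSV)
    win={"top":dict(lid=(205,185,245,228),mat=(255,163,308,218),tin=(278,225,300,247),red=(325,178,366,217)),
     "scene":dict(lid=(300,205,358,255),mat=(215,205,285,260),tin=(262,165,290,202),red=(165,155,220,195))}[n]
    hr=dict(lid=(45,85),mat=(5,20),tin=(18,35),red=(0,6))
    for k,(a,b,x,y) in win.items():
        w=hsv[b:y,a:x];m=((w[...,0]>=hr[k][0])&(w[...,0]<=hr[k][1])&(w[...,1]>110)&(w[...,2]>60)).astype(np.uint8)
        cs,_=cv2.findContours(m,0,1);q=max(cs,key=cv2.contourArea);e=cv2.fitEllipse(q);M=cv2.moments(q)
        uv=np.array([M["m10"]/M["m00"]+a,M["m01"]/M["m00"]+b]);P[n,k]=(c,uv)
        z=dict(lid=.07,mat=0,tin=.06,red=.07)[k]
        X=atz(c,*uv,z);print(n,k,uv.round(1),np.round(e[1],1),X.round(4), "px/m",c["intrinsics"][0,0]/(c["extrinsics"][2,3]-z) if n=="top" else "")
for k in("lid","mat","red","tin"):
    A=[];B=[]
    for n in("scene","top"):
        o,d=ray(P[n,k][0],*P[n,k][1]);d/=np.linalg.norm(d);Q=np.eye(3)-np.outer(d,d);A.append(Q);B.append(Q@o)
    print("tri",k,np.linalg.solve(sum(A),sum(B)).round(4))
E
```

```text
scene lid [329.6 231. ] [34.6 41.5] [0.524  0.1908 0.07  ] px/m 
scene mat [251.  233.1] [46.8 58. ] [ 0.5989 -0.0071  0.    ] px/m 
scene tin [274.9 183. ] [15.1 25.5] [ 0.4518 -0.0231  0.06  ] px/m 
scene red [192.  175.7] [30.5 39.2] [ 0.5642 -0.2307  0.07  ] px/m 
top lid [223.5 208.5] [29.4 30.3] [0.5215 0.1905 0.07  ] px/m 291.6839283968758
top mat [280.2 189.7] [43.9 44.3] [ 0.5994 -0.0053  0.    ] px/m 278.2402903645951
top tin [288.1 235.1] [12.  12.4] [ 0.4333 -0.033   0.06  ] px/m 289.6844169876795
top red [345.4 198.5] [31.6 32.6] [ 0.5618 -0.2297  0.07  ] px/m 291.6839283968758
tri lid [0.5219 0.1904 0.0674]
tri mat [ 0.5995 -0.0058  0.0015]
tri red [ 0.5626 -0.2309  0.0682]
tri tin [ 0.4342 -0.034   0.037 ]
```

>>> servo_tool(
  deltas=[
    {"dx": 38, "dy": -27, "rz": -0.12, "fingers": -0.4},
    {"dx": 38, "dy": -27, "rz": -0.12, "fingers": -0.4},
    {"dx": 38, "dy": -27, "rz": -0.12, "fingers": -0.4},
    {"dx": 38, "dy": -27, "rz": -0.12, "fingers": -0.4},
    {"dx": 38, "dy": -27, "rz": -0.12, "fingers": -0.4},
    {"dx": 38, "dy": -27, "rz": -0.12, "fingers": -0.4},
    {"dx": 38, "dy": -27, "rz": -0.12, "fingers": -0.4},
    {"dx": 38, "dy": -27, "rz": -0.135, "fingers": -0.4},
  ],
)

```text
invalid input at $.deltas[0]: expected keys dx, dy, dz, rx, ry, rz, fingers
```

>>> servo_tool(
  deltas=[
    {"dx": 22, "dy": -17, "dz": -30, "rx": -0.102, "ry": -0.04, "fingers": -0.4},
    {"dx": 22, "dy": -17, "dz": -30, "rx": -0.102, "ry": -0.04, "fingers": -0.4},
    {"dz": -30, "rx": -0.102, "ry": -0.04, "fingers": -0.4},
    {"dz": -30, "rx": -0.102, "ry": -0.04, "fingers": -0.4},
    {"dz": -20},
    {"dz": 0},
  ],
)

```text
invalid input at $.deltas[0]: expected keys dx, dy, dz, rx, ry, rz, fingers
```

```bash
python3 - <<'E'
from h import *
from scipy.spatial.transform import Rotation as R
s=env.get_state();q=s["orientation"];print(s["clock"],s["tcp_pos"],s["finger_gap"],s["joint_pos"]);print(R.from_quat(np.roll(q,-1)).as_matrix().round(3))
c=read_camera("scene");cv2.imwrite("pics/s2.png",cv2.resize(c["img"][120:330,200:480,::-1],None,fx=2.4,fy=2.4))
E
```

```text
1.0 [0.12594502 0.56109869 0.30395161] 0.08559979658136115 [1.21041333e+00 3.13192806e-01 4.61594000e-02 1.30359798e+00
 3.15104435e-05 1.43118914e+00]
[[-0.976  0.219  0.   ]
 [ 0.219  0.976  0.   ]
 [ 0.     0.    -1.   ]]
```

>>> servo_tool(
  deltas=[
    {"dx": 38, "dy": -27, "dz": 0, "rx": 0, "ry": 0, "rz": -0.12, "fingers": -0.4},
    {"dx": 38, "dy": -27, "dz": 0, "rx": 0, "ry": 0, "rz": -0.12, "fingers": -0.4},
    {"dx": 38, "dy": -27, "dz": 0, "rx": 0, "ry": 0, "rz": -0.12, "fingers": -0.4},
    {"dx": 38, "dy": -27, "dz": 0, "rx": 0, "ry": 0, "rz": -0.12, "fingers": -0.4},
    {"dx": 38, "dy": -27, "dz": 0, "rx": 0, "ry": 0, "rz": -0.12, "fingers": -0.4},
    {"dx": 38, "dy": -27, "dz": 0, "rx": 0, "ry": 0, "rz": -0.12, "fingers": -0.4},
    {"dx": 38, "dy": -27, "dz": 0, "rx": 0, "ry": 0, "rz": -0.12, "fingers": -0.4},
    {"dx": 38, "dy": -27, "dz": 0, "rx": 0, "ry": 0, "rz": -0.135, "fingers": -0.4},
  ],
)

```text
clock: 1.85
tcp_pos: [0.4313, 0.3437, 0.3042]
orientation: [0.0, 0.565, 0.825, 0.0]
wrist_force: [0.6, 0.3, 0.1]
finger_gap: 0.0601
```

>>> servo_tool(
  deltas=[
    {"dx": 22, "dy": -17, "dz": -30, "rx": -0.102, "ry": -0.04, "rz": 0, "fingers": -0.4},
    {"dx": 22, "dy": -17, "dz": -30, "rx": -0.102, "ry": -0.04, "rz": 0, "fingers": -0.4},
    {"dx": 0, "dy": 0, "dz": -30, "rx": -0.102, "ry": -0.04, "rz": 0, "fingers": -0.4},
    {"dx": 0, "dy": 0, "dz": -30, "rx": -0.102, "ry": -0.04, "rz": 0, "fingers": -0.4},
    {"dx": 0, "dy": 0, "dz": -20, "rx": 0, "ry": 0, "rz": 0, "fingers": -0.4},
    {"dx": 0, "dy": 0, "dz": 0, "rx": 0, "ry": 0, "rz": 0, "fingers": -0.4},
  ],
)

```text
clock: 2.45
tcp_pos: [0.4721, 0.3105, 0.1603]
orientation: [0.178, 0.548, 0.807, -0.126]
wrist_force: [0.7, -0.5, 1.1]
finger_gap: 0.0595
```

```bash
python3 - <<'E'
from h import *
from scipy.spatial.transform import Rotation as R
s=env.get_state();q=s["orientation"];print(s["clock"],s["tcp_pos"],s["finger_gap"],s["joint_pos"]);print(R.from_quat(np.roll(q,-1)).as_matrix().round(3))
E
```

```text
2.45 [0.47205361 0.31050362 0.16029513] 0.059529312107641154 [ 0.60642287  0.47409921 -0.13489297  1.07579978 -0.42526921  1.82443121]
[[-0.335  0.93   0.15 ]
 [ 0.841  0.367 -0.398]
 [-0.425 -0.007 -0.905]]
```

>>> servo_tool(
  deltas=[
    {"dx": 0, "dy": 0, "dz": -30, "rx": 0, "ry": 0, "rz": 0, "fingers": -0.4},
    {"dx": 0, "dy": 0, "dz": -30, "rx": 0, "ry": 0, "rz": 0, "fingers": -0.4},
    {"dx": 0, "dy": 0, "dz": -18, "rx": 0, "ry": 0, "rz": 0, "fingers": -0.4},
    {"dx": 0, "dy": 0, "dz": 0, "rx": 0, "ry": 0, "rz": 0, "fingers": -0.4},
  ],
)

```text
clock: 2.85
tcp_pos: [0.4734, 0.3103, 0.085]
orientation: [0.179, 0.549, 0.807, -0.124]
wrist_force: [0.1, -0.6, 1.0]
finger_gap: 0.0598
```

```bash
python3 - <<'E'
from h import *
c=read_camera("scene");cv2.imwrite("pics/s2.png",cv2.resize(c["img"][120:330,200:480,::-1],None,fx=2.4,fy=2.4))
E
```

```text
(no output)
```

View pics/s2.png

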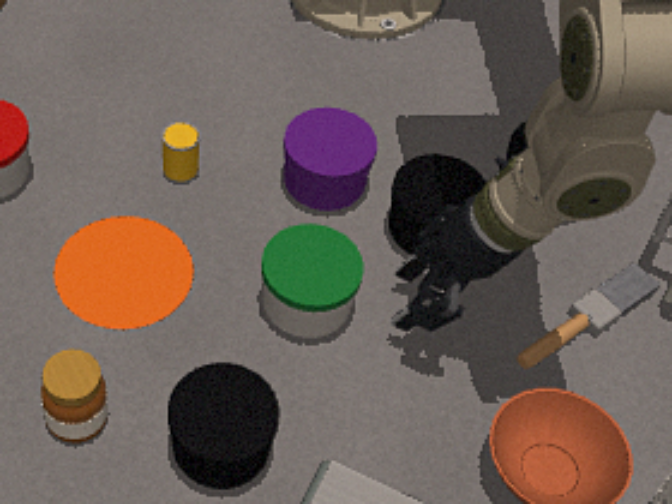

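The picture shows the fingers at (415,290), aimed from behind at the green tub (312,275), with the way to the mat (124,272) clear. I'll start pushing.

>>> servo_tool(
  deltas=[
    {"dx": 4, "dy": -10, "dz": -3, "rx": 0, "ry": 0, "rz": 0, "fingers": -0.4},
    {"dx": 4, "dy": -10, "dz": 0, "rx": 0, "ry": 0, "rz": 0, "fingers": -0.4},
    {"dx": 4, "dy": -10, "dz": 0, "rx": 0, "ry": 0, "rz": 0, "fingers": -0.4},
    {"dx": 3, "dy": -7, "dz": 0, "rx": 0, "ry": 0, "rz": 0, "fingers": -0.4},
    {"dx": 3, "dy": -7, "dz": 0, "rx": 0, "ry": 0, "rz": 0, "fingers": -0.4},
    {"dx": 3, "dy": -7, "dz": 0, "rx": 0, "ry": 0, "rz": 0, "fingers": -0.4},
    {"dx": 3, "dy": -7, "dz": 0, "rx": 0, "ry": 0, "rz": 0, "fingers": -0.4},
    {"dx": 3, "dy": -7, "dz": 0, "rx": 0, "ry": 0, "rz": 0, "fingers": -0.4},
  ],
)

```text
clock: 3.7
tcp_pos: [0.5012, 0.2464, 0.0831]
orientation: [0.179, 0.549, 0.807, -0.122]
wrist_force: [-2.6, 4.7, 2.2]
finger_gap: 0.0599
```

>>> servo_tool(
  deltas=[
    {"dx": 3, "dy": -7, "dz": 0, "rx": 0, "ry": 0, "rz": 0, "fingers": -0.4},
    {"dx": 3, "dy": -7, "dz": 0, "rx": 0, "ry": 0, "rz": 0, "fingers": -0.4},
    {"dx": 3, "dy": -7, "dz": 0, "rx": 0, "ry": 0, "rz": 0, "fingers": -0.4},
    {"dx": 3, "dy": -7, "dz": 0, "rx": 0, "ry": 0, "rz": 0, "fingers": -0.4},
  ],
)

```text
clock: 4.1
tcp_pos: [0.513, 0.2184, 0.0831]
orientation: [0.179, 0.549, 0.807, -0.122]
wrist_force: [-1.5, 5.6, 1.8]
finger_gap: 0.0598
```

```bash
cat >> h.py <<'E'
def lid():
    for n in("scene","top"):
        c=read_camera(n);hsv=cv2.cvtColor(cv2.GaussianBlur(c["img"],(3,3),0),cv2.COLOR_RGB2HSV)
        w=hsv[120:300,190:400] if n=="scene" else hsv[150:240,200:320]
        o=(190,120) if n=="scene" else (200,150)
        m=((w[...,0]>=45)&(w[...,0]<=85)&(w[...,1]>110)&(w[...,2]>60)).astype(np.uint8)
        q=max(cv2.findContours(m,0,1)[0],key=cv2.contourArea);q=cv2.convexHull(q);M=cv2.moments(q);e=cv2.fitEllipse(q)
        print(n,cv2.contourArea(q),np.round(e[1],1),atz(c,M["m10"]/M["m00"]+o[0],M["m01"]/M["m00"]+o[1],.07).round(4),atz(c,e[0][0]+o[0],e[0][1]+o[1],.07).round(4))
E
python3 - <<'E'
from h import *
lid()
c=read_camera("scene");cv2.imwrite("pics/s3.png",cv2.resize(c["img"][120:330,200:480,::-1],None,fx=2.4,fy=2.4))
E
```

```text
scene 1140.5 [35.3 42.1] [0.5411 0.1476 0.07  ] [0.5411 0.1474 0.07  ]
top 719.0 [30.3 31. ] [0.5397 0.1453 0.07  ] [0.5398 0.1455 0.07  ]
```

View pics/s3.png

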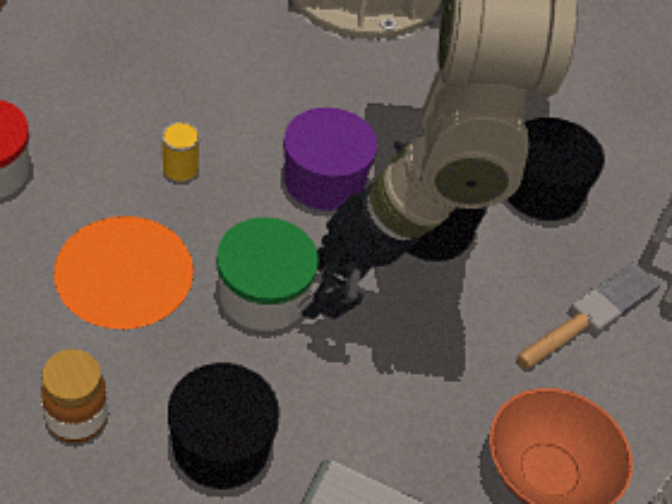

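The tub has moved towards the mat and stands flat: lid at (268,260), fingers low behind it. About (60, -152) mm remain.

>>> servo_tool(
  deltas=[
    {"dx": 4, "dy": -10, "dz": 0, "rx": 0, "ry": 0, "rz": 0, "fingers": -0.4},
    {"dx": 4, "dy": -10, "dz": 0, "rx": 0, "ry": 0, "rz": 0, "fingers": -0.4},
    {"dx": 4, "dy": -10, "dz": 0, "rx": 0, "ry": 0, "rz": 0, "fingers": -0.4},
    {"dx": 4, "dy": -10, "dz": 0, "rx": 0, "ry": 0, "rz": 0, "fingers": -0.4},
    {"dx": 4, "dy": -10, "dz": 0, "rx": 0, "ry": 0, "rz": 0, "fingers": -0.4},
    {"dx": 4, "dy": -10, "dz": 0, "rx": 0, "ry": 0, "rz": 0, "fingers": -0.4},
    {"dx": 4, "dy": -10, "dz": 0, "rx": 0, "ry": 0, "rz": 0, "fingers": -0.4},
    {"dx": 4, "dy": -10, "dz": 0, "rx": 0, "ry": 0, "rz": 0, "fingers": -0.4},
  ],
)

```text
clock: 5.05
tcp_pos: [0.5447, 0.1385, 0.0829]
orientation: [0.179, 0.549, 0.807, -0.122]
wrist_force: [-2.7, 6.2, 3.7]
finger_gap: 0.0597
```

>>> servo_tool(
  deltas=[
    {"dx": 4, "dy": -10, "dz": 0, "rx": 0, "ry": 0, "rz": 0, "fingers": -0.4},
    {"dx": 4, "dy": -10, "dz": 0, "rx": 0, "ry": 0, "rz": 0, "fingers": -0.4},
    {"dx": 4, "dy": -10, "dz": 0, "rx": 0, "ry": 0, "rz": 0, "fingers": -0.4},
    {"dx": 3, "dy": -7, "dz": 0, "rx": 0, "ry": 0, "rz": 0, "fingers": -0.4},
  ],
)

```text
clock: 5.45
tcp_pos: [0.5597, 0.1012, 0.0829]
orientation: [0.179, 0.549, 0.807, -0.122]
wrist_force: [-2.7, 6.6, 2.7]
finger_gap: 0.0599
```

```bash
python3 -c "
from h import *
lid()"
```

```text
scene 1099.0 [34.6 41.3] [0.5877 0.0309 0.07  ] [0.5877 0.0305 0.07  ]
top 691.0 [29.8 30.1] [0.586  0.0299 0.07  ] [0.5859 0.0298 0.07  ]
```

>>> servo_tool(
  deltas=[
    {"dx": 3, "dy": -8, "dz": 0, "rx": 0, "ry": 0, "rz": 0, "fingers": -0.4},
    {"dx": 3, "dy": -8, "dz": 0, "rx": 0, "ry": 0, "rz": 0, "fingers": -0.4},
    {"dx": 2, "dy": -7, "dz": 0, "rx": 0, "ry": 0, "rz": 0, "fingers": -0.4},
    {"dx": 2, "dy": -6, "dz": 0, "rx": 0, "ry": 0, "rz": 0, "fingers": -0.4},
    {"dx": 2, "dy": -4, "dz": 0, "rx": 0, "ry": 0, "rz": 0, "fingers": -0.4},
    {"dx": 1, "dy": -2, "dz": 0, "rx": 0, "ry": 0, "rz": 0, "fingers": -0.4},
    {"dx": 0, "dy": 0, "dz": 0, "rx": 0, "ry": 0, "rz": 0, "fingers": -0.4},
  ],
)

```text
clock: 6.25
tcp_pos: [0.5727, 0.0661, 0.0828]
orientation: [0.179, 0.549, 0.807, -0.123]
wrist_force: [-1.7, 2.9, 1.5]
finger_gap: 0.0595
```

```bash
python3 -c "
from h import *
lid()"
```

```text
scene 1101.5 [34.4 41.3] [ 0.6007 -0.0058  0.07  ] [ 0.6009 -0.0057  0.07  ]
top 673.5 [29.4 29.9] [ 0.598  -0.0046  0.07  ] [ 0.5981 -0.0045  0.07  ]
```

The tub is within 2 mm of the mat's centre in both views. I'll back off and straighten the tool.

>>> servo_tool(
  deltas=[
    {"dx": -8, "dy": 20, "dz": 0, "rx": 0, "ry": 0, "rz": 0, "fingers": -0.4},
    {"dx": -14, "dy": 36, "dz": 0, "rx": 0, "ry": 0, "rz": 0, "fingers": -0.4},
    {"dx": 0, "dy": 10, "dz": 40, "rx": 0, "ry": 0, "rz": 0, "fingers": -0.4},
    {"dx": 0, "dy": 0, "dz": 45, "rx": 0.102, "ry": 0.04, "rz": 0, "fingers": -1},
    {"dx": 0, "dy": 0, "dz": 45, "rx": 0.102, "ry": 0.04, "rz": 0, "fingers": -1},
    {"dx": -30, "dy": -30, "dz": 10, "rx": 0.102, "ry": 0.04, "rz": 0, "fingers": -1},
    {"dx": -30, "dy": -35, "dz": 0, "rx": 0.102, "ry": 0.04, "rz": 0, "fingers": -1},
    {"dx": -30, "dy": -35, "dz": 0, "rx": 0, "ry": 0, "rz": 0, "fingers": -1},
  ],
)

```text
clock: 7.15
tcp_pos: [0.4612, 0.0296, 0.2238]
orientation: [0.001, 0.564, 0.826, 0.001]
wrist_force: [0.3, -1.5, 0.9]
finger_gap: 0.0854
```

>>> servo_tool(
  deltas=[
    {"dx": -25, "dy": -35, "dz": 0, "rx": 0, "ry": 0, "rz": 0, "fingers": -1},
    {"dx": -2, "dy": -30, "dz": 0, "rx": 0, "ry": 0, "rz": 0, "fingers": -1},
    {"dx": 0, "dy": 0, "dz": 0, "rx": 0, "ry": 0, "rz": 0, "fingers": -1},
    {"dx": 0, "dy": 0, "dz": 0, "rx": 0, "ry": 0, "rz": 0, "fingers": -1},
  ],
)

```text
clock: 7.55
tcp_pos: [0.434, -0.0338, 0.223]
orientation: [0.0, 0.564, 0.826, -0.0]
wrist_force: [0.8, -0.0, 0.2]
finger_gap: 0.0856
```

```bash
cat >> h.py <<'E'
from scipy.spatial.transform import Rotation as R
def wrist():
    s=env.get_state();c=read_camera("wrist");T=np.eye(4);T[:3,:3]=R.from_quat(np.roll(s["orientation"],-1)).as_matrix();T[:3,3]=s["tcp_pos"]
    c["extrinsics"]=T@np.array(c["hand_eye"]);return s,c
E
python3 - <<'E'
from h import *
s,c=wrist();print(s["clock"],s["tcp_pos"],s["joint_pos"])
print(R.from_quat(np.roll(s["orientation"],-1)).as_matrix().round(3))
for t in("tin","tub"):print(t,[(r["confidence"],r["extent"]) for r in cut_out(t,"wrist")])
for p in((.433,-.033,.06),(.433,-.033,0)):print(proj(c,p))
cv2.imwrite("pics/w1.png",c["img"][:,:,::-1]);np.savez("w1",**{k:np.array(c[k]) for k in("img","intrinsics","extrinsics")})
lid()
E
```

```text
7.55 [ 0.43398623 -0.03381321  0.22300121] [-2.62256028e-01  8.89838828e-02 -4.39715130e-01  1.04154686e+00
 -6.22756918e-04  9.36009341e-01]
[[-0.364  0.931  0.   ]
 [ 0.931  0.364 -0.001]
 [-0.001  0.    -1.   ]]
tin [(0.9, [255.0, 174.5, 308.7, 245.2])]
tub [(0.81, [178.0, 0.2, 330.9, 65.3]), (0.78, [387.5, 186.3, 538.9, 313.1])]
[279.77403882 215.50268249]
[279.92202094 196.82101069]
scene 1098.0 [34.6 41.2] [ 0.6008 -0.0061  0.07  ] [ 0.6007 -0.0059  0.07  ]
top 669.0 [29.3 29.8] [ 0.5981 -0.0054  0.07  ] [ 0.5982 -0.0055  0.07  ]
```

View pics/w1.png

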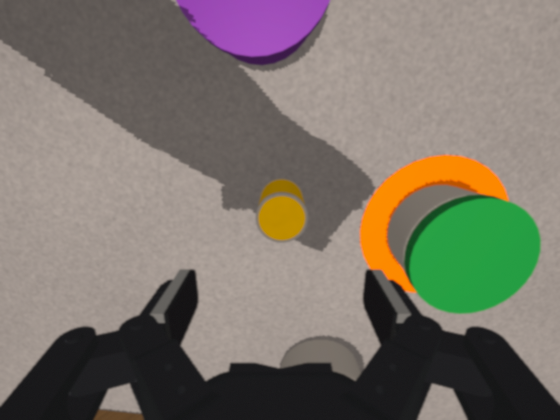

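The wrist view shows the tin's top at (282,217), within 2 px of where the top camera's position at z=0.06 projects, so its height is consistent. The tub, lid at (472,253), stands wholly on the mat. I'll descend and grasp.

>>> servo_tool(
  deltas=[
    {"dx": 1, "dy": 0, "dz": -40, "rx": 0, "ry": 0, "rz": 0, "fingers": -1},
    {"dx": 0, "dy": 0, "dz": -40, "rx": 0, "ry": 0, "rz": 0, "fingers": -1},
    {"dx": 0, "dy": 0, "dz": -30, "rx": 0, "ry": 0, "rz": 0, "fingers": -1},
    {"dx": 0, "dy": 0, "dz": -18, "rx": 0, "ry": 0, "rz": 0, "fingers": -1},
    {"dx": 0, "dy": 0, "dz": 0, "rx": 0, "ry": 0, "rz": 0, "fingers": -1},
  ],
)

```text
clock: 8.3
tcp_pos: [0.4331, -0.0317, 0.0925]
orientation: [-0.003, 0.562, 0.827, -0.001]
wrist_force: [0.5, 0.7, -0.6]
finger_gap: 0.0853
```

>>> servo_tool(
  deltas=[
    {"dx": 0, "dy": 0, "dz": 0, "rx": 0, "ry": 0, "rz": 0, "fingers": 0.3},
    {"dx": 0, "dy": 0, "dz": 0, "rx": 0, "ry": 0, "rz": 0, "fingers": 0.3},
    {"dx": 0, "dy": 0, "dz": 0, "rx": 0, "ry": 0, "rz": 0, "fingers": 1},
    {"dx": 0, "dy": 0, "dz": 0, "rx": 0, "ry": 0, "rz": 0, "fingers": 1},
    {"dx": 0, "dy": 0, "dz": 0, "rx": 0, "ry": 0, "rz": 0, "fingers": 1},
    {"dx": 0, "dy": 0, "dz": 0, "rx": 0, "ry": 0, "rz": 0, "fingers": 1},
  ],
  newtons=35,
)

```text
clock: 8.9
tcp_pos: [0.4359, -0.0331, 0.0963]
orientation: [0.001, 0.563, 0.827, 0.001]
wrist_force: [-1.2, 1.1, 6.5]
finger_gap: 0.0433
```

>>> servo_tool(
  deltas=[
    {"dx": 0, "dy": 0, "dz": 15, "rx": 0, "ry": 0, "rz": 0, "fingers": 1},
    {"dx": 0, "dy": 0, "dz": 30, "rx": 0, "ry": 0, "rz": 0, "fingers": 1},
    {"dx": 0, "dy": 0, "dz": 30, "rx": 0, "ry": 0, "rz": 0, "fingers": 1},
    {"dx": 0, "dy": 0, "dz": 25, "rx": 0, "ry": 0, "rz": 0, "fingers": 1},
    {"dx": 0, "dy": 0, "dz": 0, "rx": 0, "ry": 0, "rz": 0, "fingers": 1},
    {"dx": 0, "dy": 0, "dz": 0, "rx": 0, "ry": 0, "rz": 0, "fingers": 1},
  ],
)

```text
clock: 9.5
tcp_pos: [0.4352, -0.033, 0.1954]
orientation: [0.001, 0.563, 0.826, 0.0]
wrist_force: [-0.3, -0.1, -2.0]
finger_gap: 0.043
```

```bash
python3 - <<'E'
from h import *
s,c=wrist();print(s["tcp_pos"],s["finger_gap"],s["wrist_force"])
lid()
d=read_camera("scene")
a=c["img"];b=cv2.resize(d["img"][120:290,200:420],None,fx=2,fy=2)
o=np.zeros((420,800,3),np.uint8);o[:340,:440]=b[:340];o[:270,440:]=cv2.resize(a,(360,270));cv2.imwrite("pics/s4.png",o[:,:,::-1])
E
```

```text
[ 0.43524402 -0.03304543  0.19536259] 0.04299347991530298 [-0.28494057 -0.10029274 -1.95864562]
scene 1098.5 [34.6 41.1] [ 0.6008 -0.0061  0.07  ] [ 0.6008 -0.0059  0.07  ]
top 668.0 [29.2 29.8] [ 0.5979 -0.0054  0.07  ] [ 0.5982 -0.0054  0.07  ]
```

View pics/s4.png

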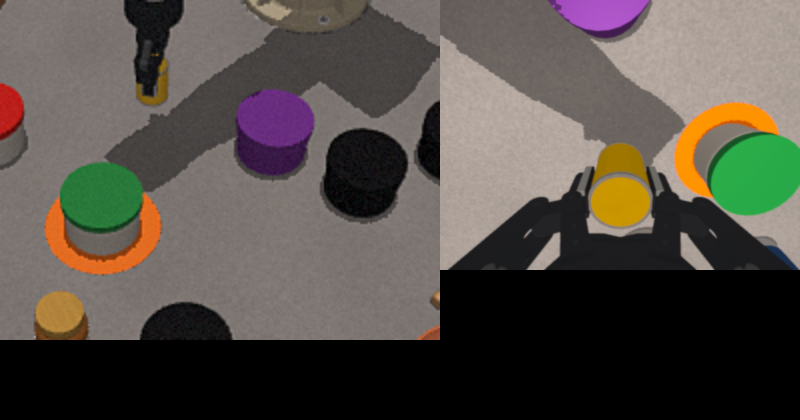

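The tin is held upright (wrist inset, (620,200)) and the tub is unmoved on the mat. Next I carry the tin over the lid.

>>> servo_tool(
  deltas=[
    {"dx": 20, "dy": 3, "dz": 0, "rx": 0, "ry": 0, "rz": 0, "fingers": 1},
    {"dx": 31, "dy": 5, "dz": 0, "rx": 0, "ry": 0, "rz": 0, "fingers": 1},
    {"dx": 31, "dy": 5, "dz": 0, "rx": 0, "ry": 0, "rz": 0, "fingers": 1},
    {"dx": 31, "dy": 5, "dz": 0, "rx": 0, "ry": 0, "rz": 0, "fingers": 1},
    {"dx": 31, "dy": 5, "dz": 0, "rx": 0, "ry": 0, "rz": 0, "fingers": 1},
    {"dx": 20, "dy": 4, "dz": 0, "rx": 0, "ry": 0, "rz": 0, "fingers": 1},
    {"dx": 0, "dy": 0, "dz": -10, "rx": 0, "ry": 0, "rz": 0, "fingers": 1},
    {"dx": 0, "dy": 0, "dz": 0, "rx": 0, "ry": 0, "rz": 0, "fingers": 1},
  ],
)

```text
clock: 10.5
tcp_pos: [0.5971, -0.0057, 0.1817]
orientation: [-0.003, 0.563, 0.827, -0.001]
wrist_force: [-0.9, -0.7, -1.6]
finger_gap: 0.0432
```

>>> servo_tool(
  deltas=[
    {"dx": 0, "dy": 0, "dz": -8, "rx": 0, "ry": 0, "rz": 0, "fingers": 1},
    {"dx": 0, "dy": 0, "dz": -5, "rx": 0, "ry": 0, "rz": 0, "fingers": 1},
    {"dx": 0, "dy": 0, "dz": 0, "rx": 0, "ry": 0, "rz": 0, "fingers": 1},
    {"dx": 0, "dy": 0, "dz": 0, "rx": 0, "ry": 0, "rz": 0, "fingers": 1},
  ],
)

```text
clock: 10.9
tcp_pos: [0.5984, -0.006, 0.1719]
orientation: [-0.0, 0.563, 0.826, -0.0]
wrist_force: [-0.0, -1.2, -0.2]
finger_gap: 0.0429
```

```bash
python3 - <<'E'
from h import *
s,c=wrist();print(s["tcp_pos"],s["finger_gap"],s["wrist_force"])
d=read_camera("scene")
a=c["img"];b=cv2.resize(d["img"][130:280,200:360],None,fx=2.7,fy=2.7)
o=np.zeros((420,800,3),np.uint8);o[:b.shape[0],:b.shape[1]]=b;o[:270,440:]=cv2.resize(a,(360,270));cv2.imwrite("pics/s5.png",o[:,:,::-1])
E
```

```text
[ 0.59842335 -0.00603868  0.17194764] 0.04294906894786163 [-0.0178269  -1.22155594 -0.20316247]
```

View pics/s5.png

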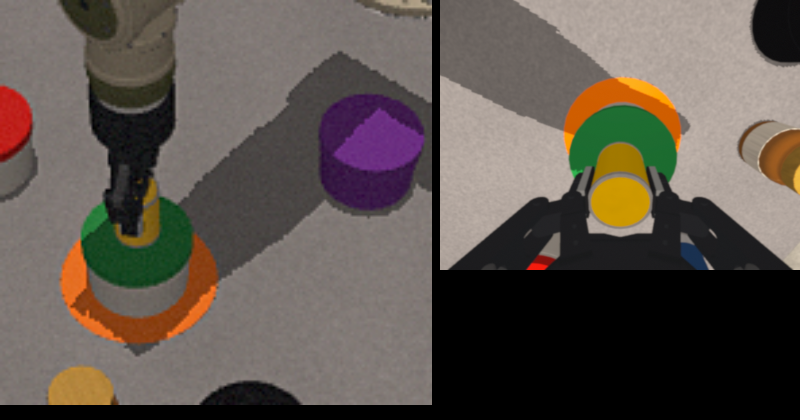

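The tin hovers centred over the lid, at (137,240) in the scene crop, with its underside a few mm above it. I'll lower it slowly.

>>> servo_tool(
  deltas=[
    {"dx": 0, "dy": 0, "dz": -2, "rx": 0, "ry": 0, "rz": 0, "fingers": 1},
    {"dx": 0, "dy": 0, "dz": -1, "rx": 0, "ry": 0, "rz": 0, "fingers": 1},
    {"dx": 0, "dy": 0, "dz": -1, "rx": 0, "ry": 0, "rz": 0, "fingers": 1},
    {"dx": 0, "dy": 0, "dz": 0, "rx": 0, "ry": 0, "rz": 0, "fingers": 1},
    {"dx": 0, "dy": 0, "dz": 0, "rx": 0, "ry": 0, "rz": 0, "fingers": 1},
  ],
)

```text
clock: 11.5
tcp_pos: [0.599, -0.0059, 0.1679]
orientation: [-0.0, 0.563, 0.827, 0.0]
wrist_force: [-0.0, 0.5, -1.0]
finger_gap: 0.0431
```

>>> servo_tool(
  deltas=[
    {"dx": 0, "dy": 0, "dz": -1, "rx": 0, "ry": 0, "rz": 0, "fingers": 1},
    {"dx": 0, "dy": 0, "dz": 0, "rx": 0, "ry": 0, "rz": 0, "fingers": 1},
    {"dx": 0, "dy": 0, "dz": 0, "rx": 0, "ry": 0, "rz": 0, "fingers": 1},
  ],
)

```text
clock: 11.8
tcp_pos: [0.5989, -0.0059, 0.1669]
orientation: [-0.0, 0.563, 0.827, 0.0]
wrist_force: [-0.9, 0.7, -1.1]
finger_gap: 0.0431
```

>>> servo_tool(
  deltas=[
    {"dx": 0, "dy": 0, "dz": -1, "rx": 0, "ry": 0, "rz": 0, "fingers": 1},
    {"dx": 0, "dy": 0, "dz": 0, "rx": 0, "ry": 0, "rz": 0, "fingers": 1},
    {"dx": 0, "dy": 0, "dz": 0, "rx": 0, "ry": 0, "rz": 0, "fingers": 1},
  ],
)

```text
clock: 12.1
tcp_pos: [0.599, -0.0059, 0.1664]
orientation: [0.0, 0.563, 0.827, 0.0]
wrist_force: [-1.8, 0.5, 2.6]
finger_gap: 0.0434
```

Contact shows: the vertical force went from -1.1 to +2.6 N at the expected height. I'll open gently, then rise.

>>> servo_tool(
  deltas=[
    {"dx": 0, "dy": 0, "dz": 0, "rx": 0, "ry": 0, "rz": 0, "fingers": -0.1},
    {"dx": 0, "dy": 0, "dz": 0, "rx": 0, "ry": 0, "rz": 0, "fingers": -0.3},
    {"dx": 0, "dy": 0, "dz": 0, "rx": 0, "ry": 0, "rz": 0, "fingers": -0.6},
    {"dx": 0, "dy": 0, "dz": 0, "rx": 0, "ry": 0, "rz": 0, "fingers": -1},
    {"dx": 0, "dy": 0, "dz": 0, "rx": 0, "ry": 0, "rz": 0, "fingers": -1},
    {"dx": 0, "dy": 0, "dz": 0, "rx": 0, "ry": 0, "rz": 0, "fingers": -1},
  ],
)

```text
clock: 12.7
tcp_pos: [0.599, -0.0059, 0.1659]
orientation: [0.0, 0.563, 0.827, 0.0]
wrist_force: [-0.4, 0.6, 0.2]
finger_gap: 0.0854
```

>>> servo_tool(
  deltas=[
    {"dx": 0, "dy": 0, "dz": 10, "rx": 0, "ry": 0, "rz": 0, "fingers": -1},
    {"dx": 0, "dy": 0, "dz": 25, "rx": 0, "ry": 0, "rz": 0, "fingers": -1},
    {"dx": 0, "dy": 0, "dz": 35, "rx": 0, "ry": 0, "rz": 0, "fingers": -1},
    {"dx": 0, "dy": 0, "dz": 40, "rx": 0, "ry": 0, "rz": 0, "fingers": -1},
    {"dx": -30, "dy": 0, "dz": 20, "rx": 0, "ry": 0, "rz": 0, "fingers": -1},
    {"dx": -40, "dy": 0, "dz": 0, "rx": 0, "ry": 0, "rz": 0, "fingers": -1},
    {"dx": -40, "dy": 0, "dz": 0, "rx": 0, "ry": 0, "rz": 0, "fingers": -1},
    {"dx": 0, "dy": 0, "dz": 0, "rx": 0, "ry": 0, "rz": 0, "fingers": -1},
  ],
)

```text
clock: 13.5
tcp_pos: [0.4837, -0.0052, 0.2965]
orientation: [-0.002, 0.563, 0.826, -0.001]
wrist_force: [0.2, -0.1, -0.2]
finger_gap: 0.0855
```

```bash
python3 - <<'E'
from h import *
s=env.get_state();print(s["clock"],s["tcp_pos"],s["finger_gap"],s["wrist_force"]);lid()
d=read_camera("scene");s,c=wrist()
for n,k in(("scene",d),("wrist",c)):
    w=cv2.cvtColor(cv2.GaussianBlur(k["img"],(3,3),0),cv2.COLOR_RGB2HSV);print(n,[(r["confidence"],r["extent"]) for r in cut_out("tin",n)],"tin top pred",proj(k,(.599,-.006,.13)),"bottom pred",proj(k,(.599,-.006,.07)))
a=c["img"];b=cv2.resize(d["img"][130:280,200:360],None,fx=2.7,fy=2.7)
o=np.zeros((420,800,3),np.uint8);o[:b.shape[0],:b.shape[1]]=b;o[:270,440:]=cv2.resize(a,(360,270));cv2.imwrite("pics/s6.png",o[:,:,::-1])
E
```

```text
13.5 [ 0.48370674 -0.0051828   0.29647254] 0.08549257371644858 [ 0.23692011 -0.08008663 -0.15623392]
scene 1053.0 [34.6 41.1] [ 0.6028 -0.0048  0.07  ] [ 0.6009 -0.0059  0.07  ]
top 32.5 [ 3.4 14.7] [ 0.6416 -0.0164  0.07  ] [ 0.6417 -0.0157  0.07  ]
scene [(0.59, [243.2, 196.1, 258.2, 219.4]), (0.49, [227.2, 202.8, 271.4, 249.1])] tin top pred [249.9182949  203.25830459] bottom pred [250.59623607 217.72327034]
wrist [(0.92, [352.6, 212.6, 419.5, 282.4])] tin top pred [392.77871162 256.97994021] bottom pred [372.64619131 231.87048134]
```

View pics/s6.png

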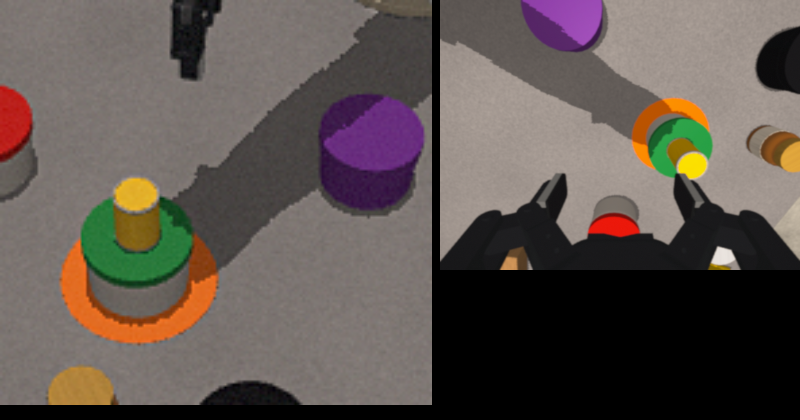

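The tin stands upright near the middle of the lid, at (137,215), and the tub is whole on the mat. The gripper is clear, so I'll hand in.

```bash
python3 -c "
from h import *
print(job.hand_in())"
```

```text
the job is handed in; nothing more can be done
None
```

I slid the green-lidded tub onto the orange mat, stood the yellow tin upright on its lid, and handed the job in at about 14 s. No verdict comes back, so this rests on my own checks.

- **Tub:** I pushed it low with the fingers tilted, then measured it about 2 mm or less from the mat's centre in the scene and top views. After the tin was placed, the scene view still put it there.
- **Tin:** I lowered it until the vertical force turned to about +2.6 N at the expected height, then opened the gripper. In the last scene and wrist pictures it stands upright where I predicted, to within a few pixels, near the lid's middle.
- **Robot:** it ended clear of everything, with wrist force close to zero.
- **Failed check:** the last top-camera reading of the lid was unusable, most likely because the arm and tin hid it.
- **Other goods:** I did not re-measure them. I planned the path to stay clear of them and saw no sign of a collision.

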